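# Close and bolt the dry block heater

### The arm

A 6-joint arm with a two-finger parallel gripper is mounted at the origin on the work surface. World frame = base frame: x ahead of the robot, y to its left, z up, the work surface at z = 0. Lengths are in m, angles in degrees, forces in N, time in s.
With the tool pointing down it reaches from about 0.375 to 0.9 m from the base axis. Payload 3.1 kg.
Tool frame: the origin (TCP) lies at the very end of the fingers, on their centre line; the grasp point (between the pads) lies behind it (bot.grip_depth is the z of the grasp point in the tool frame, in m); z points along the fingers, y is the direction in which the jaws open and shut (so a half turn about z gives the same grasp; the last joint's range is limited). The gripper opens to 87 mm and grips with 3 to 60 N. Pads are 19 mm wide; open, the fingers measure 117 mm over their backs; the gripper's body (75 mm by 190 mm) begins 51 mm behind the grasp point.
Start: joints at [-78.982, 30.224, 82.088, -0, 67.689, -10.227], TCP at [0.226, -0.582, 0.223] pointing down, gripper open.
Joint ranges: [-176.69, 176.69], [-43.24, 126.21], [12.49, 139.97], [-82, 262], [0, 151.66], [-163.58, 163.58]. Speed limits (degrees/s): [159.86, 159.86, 180, 180, 180, 180].

### API

Orientations are given as a 3x3 rotation matrix whose columns are the frame's x, y, z axes.
In Python, from rig import bot, vision gives the robot as it stands. The module is installed in compiled form; this text tells all that it offers.
- The arm moves only by the shell command python3 -m jog 'ROWS'. ROWS is JSON, a list of rows, each a list of 3 entries, a list of its own where there are three numbers: the shift along the tool's x, y, z in mm, then the turn, a rotation vector about the tool's x, y, z in degrees, then the closure, from 0 (fully open) to 1 (shut). In form: [[[dx, dy, dz], [wx, wy, wz], fingers], ...]. A call has 1 to 12 rows; each row is the pose to reach, as a shift and turn from the pose commanded when the call began, along the tool's axes at that moment; what a row does not reach only later rows make up. A row lasts 1/12 s, in which the tool goes at most 41.7 mm and 7.16 degrees, less where a joint would pass 70% of its speed; a pose out of reach is approached as far as the arm can. A call with a gripper value outside its range is refused whole. The fingers move at their own pace and stop on an object; the grip force is fixed at half the most. Time passes only in rows, so rows that repeat a pose let the fingers close. It gives the time, the measured TCP pose, the force and the opening at its end, in the units of the state.
- bot.read_state(): the state, without advancing time (a new reading comes with each control period).
- vision.capture(name): name is "side" or "top"; returns the picture (400x640x3 uint8, red, green, blue); there is no depth.
- vision.camera_info(name): a dict with "intrinsics" (3x3 intrinsics, pixels), "dist" ([k1, k2, p1, p2, k3] as OpenCV has them; the pictures are not rectified), "camera_from_world" (4x4, takes a point from world to camera coordinates). Camera axes: x right, y up, looking along -z (the intrinsics and any distortion apply to the point x, -y, -z); pixel columns grow to the right and rows downward; lengths in m; the calibration is good to about 2 mm. A picture is of the moment at which its call begins. camera_info takes no time and is no camera call.
- bot.hand_in(): hands the job in, once; it reports no verdict.
The state is a dict: "time_s": time; "joint_positions": joint angles; "qvel": joint speeds; "tau": joint torques, N m; "position": TCP position; "tcp_rot": TCP orientation; "force": force on the tool from outside, world axes, zero at the start; "moment": the same for the moment, N m; "opening": opening from 0.0 (shut) to 1.0 (fully open).
Only numpy, scipy, OpenCV 4.12 (cv2) and the standard library are available. Lean on these libraries where they do the work, as an engineer would, in place of code of your own. Each camera call takes 0.05 s, during which the arm holds its last target. There are 200 camera calls.

### The job

Somebody left the spatula lying on the open block heater: lay it flat in the green tray, without dropping it. Then lower the heater's lid gently, without letting it slam, until it is fully shut, and after that slide the red-tabbed bolt all the way over the lid's edge. Leave the flask, bottle, measuring cylinder and retort stand undisturbed.

Things in the scene. Friction and masses are not known exactly. Their poses are not given: they have to be found in the camera images.
- heater: White bench heater, fixed: 200 (x) x 250 (y) x 85 mm high, with a flat solid top (deck) 85 mm above the bench that holds a flush aluminium block with black wells. Origin: centre of the underside, on the bench. Its own -x is the blue front panel (towards the robot), +x the hinge side, +y the side with the bolt. The bolt runs on the deck between two guide bars, 8 mm thick and 16 mm high, at own x = -55 and -5 mm, y = 73 to 123 mm.
- lid_hinge (a point): A point on the lid's hinge line (midway along it), at heater own x = 85, y = -20, z = 86.5 mm; the hinge line runs along heater y. Its axes turn with the lid: -x points from the hinge to the free edge, z is normal to the lid, from its inner face to its outer face.
- lid_edge (a point): Middle of the lid's free edge, on the outer face: 155 mm from the hinge line. The lid is a flat blue plate 155 mm (from hinge to free edge) x 170 mm (along the hinge) x 12 mm thick, without handle or lip; the hinge line lies on its inner face. When shut it lies flat on the deck with its outer face 98.5 mm above the bench.
- lid (a joint): Lid angle in rad: 0 = shut flat on the deck, 1.57 = upright, 1.85 = leaning fully back away from the front. Stiff friction hinge: the lid (0.28 to 0.44 kg) stays where it is left at every angle and does not fall by itself; about 3 to 6 N at the free edge moves it while it is up, less near the end. A thing on the deck under it holds it open.
- bolt_grip (a point): Centre of the top of the bolt's red tab, 129 mm above the bench. The tab is 26 mm (heater x) x 12 mm (heater y), its sides free from 16 mm (the guide bars' height; the tab itself begins there) to 44 mm above the deck. At joint 0 the tab centre is at heater own x = -30, y = 106 mm. Under it is a 30 mm wide steel bar 6 mm thick, reaching from the tab's outer face 45 mm towards the lid.
- bolt (a joint): How far the bolt has slid towards the lid (heater -y), in m: 0 = drawn back, clear of the lid, 0.025 = end stop, fully home over the lid's edge. Sliding friction about 1.5 N, stays where it is left.
- spatula: Loose lab spatula, 180 mm long, 0.055 to 0.1 kg, lying with a flat underside. Origin: underside, middle of its length, close to its centre of mass. Own +x points to the blade tip. Wooden handle from own x = -90 to -5 mm, 16 mm wide, 14 mm high; steel blade from -5 to +90 mm, 20 mm wide, 3 mm thick. At the start it lies on the deck, blade roughly towards the hinge, the handle end overhanging the heater's front.
- tray: Shallow green open tray, fixed to the bench: outside 230 (own x) x 120 (own y) x 18 mm high, walls 4 mm; inside 222 x 112 mm. Its floor is 4 mm above its origin, the centre of the underside. It stands left or right of the heater.
- flask: Bystander: loose conical flask, 90 mm across the foot, 150 mm high, origin at the centre of the foot. Stands on the other side of the heater from the tray.
- bottle: Bystander: loose amber bottle, 68 mm across, 180 mm high, origin at the centre of the foot. Stands beyond the heater, left or right.
- cylinder: Bystander: loose, slender measuring cylinder, 210 mm high, glass tube 26 mm across on a blue foot 56 mm across, with a 33 mm blue collar near the top; origin at the centre of the foot. Stands close beside the heater on the bolt's side (+y), level with its rear half: it rises above the bolt and leaves little room for a gripper's body there.
- stand: Bystander: fixed retort stand; foot 100 (x) x 120 (y) x 12 mm, origin at the centre of the foot's underside, straight above which rises a steel rod 12 mm thick and 410 mm high; a clamp boss sits at 300 mm with a short bar 90 mm long along own +x. Stands beyond the heater, on the other side from the bottle.
Not all that is in view belongs to the job. Of the things like the spatula, leave any that is blue; of the rest the larger one is meant.

How it is judged (in metres and radians):
On the way, in this order (a step that is already met when the one before it is completed fails the run):
1. the spatula lies flat in the tray, released, with the lid not yet shut (z of spatula in the frame of tray between 0 and 0.009 m and x of spatula in the frame of tray between -0.06 and 0.06 m and y of spatula in the frame of tray between -0.056 and 0.056 m and angle between spatula's own z axis and vertical below 0.08 rad and linear speed of spatula below 0.03 m/s and contact force between the fingers and spatula below 0.05 N and value of joint lid above 0.2 rad), for 0.2 s.
2. the lid is fully shut, with the bolt not yet slid over it (value of joint lid below 0.03 rad and value of joint bolt below 0.008 m), for 0.2 s.
3. the bolt is home over the shut lid (value of joint bolt above 0.022 m and value of joint lid below 0.03 rad), for 0.2 s.
At the end, for the whole second after the job is handed in: The spatula lies flat (within about 4.5 degrees, right way up) on the tray's floor, released and at rest; the lid is shut to within 0.03 rad and still; the bolt has slid at least 22 of its 25 mm (all of step 3 and z of spatula in the frame of tray between 0 and 0.009 m and x of spatula in the frame of tray between -0.06 and 0.06 m and y of spatula in the frame of tray between -0.056 and 0.056 m and angle between spatula's own z axis and vertical below 0.08 rad and linear speed of spatula below 0.03 m/s and contact force between the fingers and spatula below 0.05 N and velocity of joint lid between -0.05 and 0.05 rad/s); the robot touches nothing.
It fails at once if the lid is slammed: it swings shut faster than 1.6 rad/s, or faster than 0.9 rad/s in the last 0.12 rad (velocity of joint lid below -1.6 rad/s or (value of joint lid below 0.12 rad and velocity of joint lid below -0.9 rad/s)).
It fails at once if the spatula is dropped (falls free faster than 0.8 m/s, about 3 cm) (contact force between anything else and spatula below 0.01 N and linear speed of spatula above 0.8 m/s).
It fails at once if the flask, bottle or cylinder is moved more than 15 mm or tipped (distance of any of flask, bottle, cylinder from where it was at the start of the episode above 0.015 m or angle between any of flask, bottle, cylinder's own z axis and vertical above 0.2 rad).
It fails at once if the robot knocks the retort stand (over 5 N) (contact force between any of the arm, the fingers, spatula and stand above 5 N).
It also fails if it takes over 70 s, if anything falls off the work surface, if the arm or the gripper's body presses on something with over 40 N, if the wrist force passes 120 N, or if a joint passes its speed limit or range.

## Working session

There is one attempt and no reset: what is moved stays moved. The work goes in short steps, Python scripts to look and compute and a shell command to move; the robot and the scene stay as the last step left them, time stands still between calls to the robot, and variables do not carry over. Pictures are saved under pics/ and viewed, about 8 in all and at most 12, crops included, and the job is handed in when it is done.

```bash
mkdir -p pics; python3 - <<'E'
from rig import bot, vision
import cv2, numpy as np
for n in("side","top"):
    cv2.imwrite(f"pics/{n}0.png",vision.capture(n)[:,:,::-1])
    c=vision.camera_info(n);print(n,np.round(c["intrinsics"],1).tolist(),c["dist"],np.round(c["camera_from_world"],4).tolist())
s=bot.read_state();print(s,bot.grip_depth)
E
```

```text
side [[428.4, 0.0, 322.2], [0.0, 428.4, 200.5], [0.0, 0.0, 1.0]] [-0.09242108  0.          0.          0.          0.        ] [[0.9734, -0.2291, -0.0039, -0.4945], [0.1783, 0.7467, 0.6408, -0.1553], [-0.1439, -0.6245, 0.7677, -0.9645], [0.0, 0.0, 0.0, 1.0]]
top [[454.2, 0.0, 322.7], [0.0, 454.2, 205.3], [0.0, 0.0, 1.0]] [0.01358499 0.         0.         0.         0.        ] [[-0.0121, -0.9999, -0.0095, 0.0013], [0.9957, -0.0129, 0.0914, -0.5295], [-0.0915, -0.0084, 0.9958, -1.0351], [0.0, 0.0, 0.0, 1.0]]
{'time_s': 0.1, 'joint_positions': array([-7.89791360e+01,  3.02753882e+01,  8.21487859e+01, -1.17352852e-03,
        6.76911999e+01, -1.02271180e+01]), 'qvel': array([ 0.03897569, -0.02535713, -0.22025557,  0.14085342,  0.01947124,
       -0.0373177 ]), 'tau': array([ 1.75202069e-05, -4.40985346e+01, -1.77150714e+01,  6.35750033e-02,
        5.34232333e-02, -5.05066657e-05]), 'position': array([ 0.22639721, -0.58183698,  0.22165219]), 'tcp_rot': array([[ 9.32017878e-01,  3.62412076e-01, -4.03542918e-04],
       [ 3.62412143e-01, -9.32015851e-01,  1.97289725e-03],
       [ 3.38893393e-04, -1.98502436e-03, -9.99997972e-01]]), 'force': array([ 0.63519218,  0.22909065, -0.64039874]), 'moment': array([-0.01099249, -0.03757176, -0.02569067]), 'opening': 1.0012954203035616} -0.0187
```

View pics/side0.png

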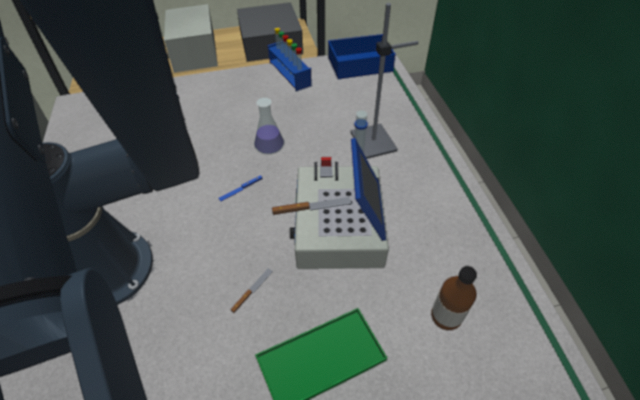

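View pics/top0.png

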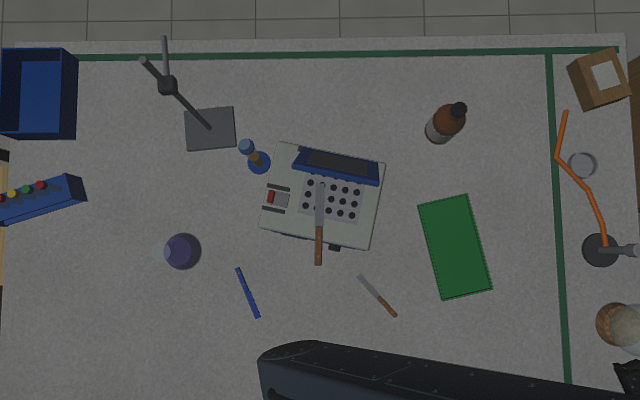

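The side view shows the heater with its lid near upright, the brown spatula on the deck (handle end about 273,210) and the tray at (320,355). In the top view, the heater spans about (258–386, 142–250), the spatula runs from (322,182) to (318,265), and the tray is centred at about (455,247). The cylinder is at (258,160) and the flask at (182,250).

```bash
cat > h.py <<'E'
from rig import bot, vision
import cv2, numpy as np
def unproj(n,uv,z):
    c=vision.camera_info(n);T=np.array(c["camera_from_world"]);R=T[:3,:3];o=-R.T@T[:3,3]
    p=cv2.undistortPoints(np.array(uv,float).reshape(-1,1,2),np.array(c["intrinsics"]),np.array(c["dist"])).reshape(-1,2)
    d=np.c_[p[:,0],-p[:,1],-np.ones(len(p))]@R
    return o+d*((np.reshape(z,(-1,1))-o[2])/d[:,2:])
def proj(n,P):
    c=vision.camera_info(n);T=np.array(c["camera_from_world"]);q=np.atleast_2d(P)@T[:3,:3].T+T[:3,3]
    return cv2.projectPoints(q*[1,-1,-1],np.zeros(3),np.zeros(3),np.array(c["intrinsics"]),np.array(c["dist"]))[0].reshape(-1,2)
def crop(n,x0,y0,w,h,k,f,marks=()):
    im=vision.capture(n)[y0:y0+h,x0:x0+w,::-1]
    im=cv2.resize(np.ascontiguousarray(im),None,fx=k,fy=k,interpolation=cv2.INTER_CUBIC)
    im=cv2.convertScaleAbs(im,alpha=1.5)
    for m in marks: cv2.drawMarker(im,tuple(int(v) for v in ((m[0]-x0+.5)*k,(m[1]-y0+.5)*k)),(255,0,255),0,10,1)
    cv2.imwrite("pics/"+f,im)
E
python3 - <<'E'
from h import *
crop("top",236,136,160,120,5,"t1.png"); crop("side",260,140,140,140,4,"s1.png")
t=unproj("top",[(417,205),(467,194),(493,290),(442,300)],.018);print(np.round(t,3),t.mean(0),np.linalg.norm(t-np.roll(t,1,0),axis=1))
E
```

```text
[[ 0.528 -0.226  0.018]
 [ 0.552 -0.343  0.018]
 [ 0.33  -0.393  0.018]
 [ 0.308 -0.276  0.018]] [ 0.4296226  -0.30961326  0.018     ] [0.22510349 0.11994289 0.22784107 0.11920472]
```

View pics/t1.png

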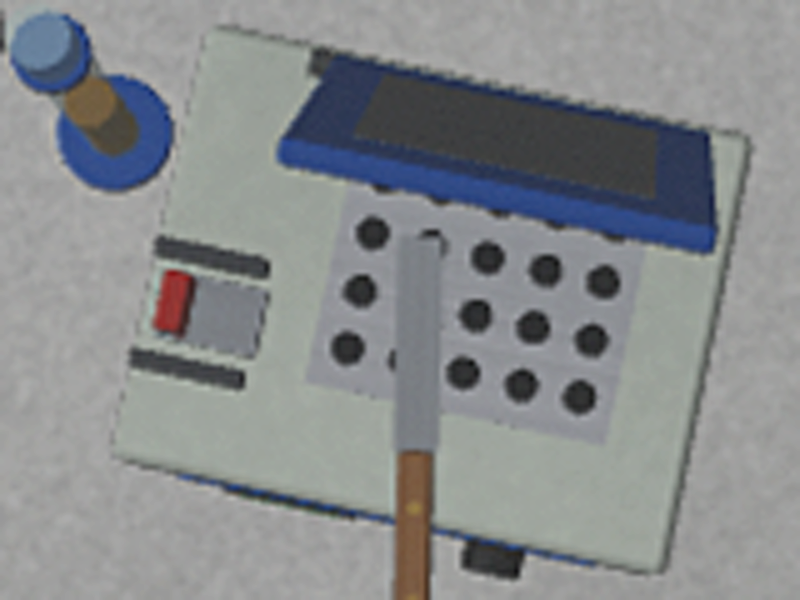

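View pics/s1.png

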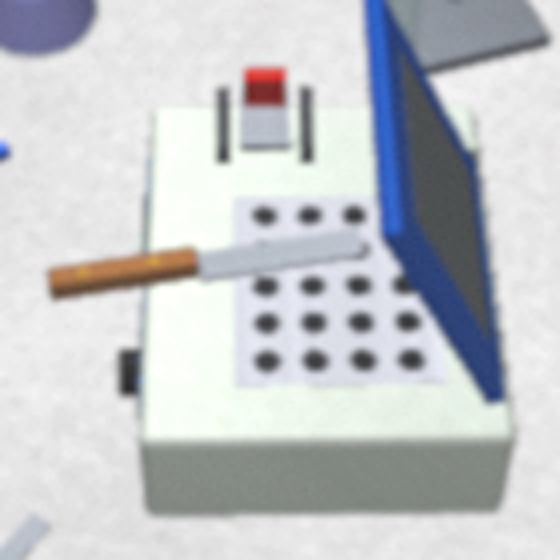

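```bash
cat >> h.py <<'E'
def Rz(a): return np.array([[np.cos(a),-np.sin(a),0],[np.sin(a),np.cos(a),0],[0,0,1]])
def lidpt(H,yaw,q,d,y,t):  # d from hinge, t thickness offset outward
    return H+Rz(yaw)@np.array([.085-d*np.cos(q)+t*np.sin(q),-.02+y,.0865+d*np.sin(q)+t*np.cos(q)])
E
python3 - <<'E'
from h import *
from scipy.optimize import least_squares
o=np.array([236,136])-.4
def c(p):return np.array(p)/5+o
so=np.array([260,140])-.4
def s(p):return np.array(p)/4+so
dk=np.array([(.1,.125),(.1,-.125),(-.1,-.125),(-.1,.125)])
D=c([(210,28),(750,140),(660,572),(115,457)])
Pd=unproj("top",D,.085);print(np.round(Pd,4),np.linalg.norm(Pd-np.roll(Pd,1,0),axis=1))
# free-edge corners: outer (t=.012), inner(t=0)
L=c([(281,162),(715,250),(285,140),(714,229)])  # inner L,R ; outer L,R
S=s([(388,236),(404,236)]) # side free edge right end inner, outer
def f(v):
    H=np.array([v[0],v[1],0]);y=v[2]
    P=[H+Rz(y)@[a,b,.085] for a,b in dk]
    r=[proj("top",P)-D]
    r.append(proj("top",[lidpt(H,y,v[3],.155,.085,0),lidpt(H,y,v[3],.155,-.085,0),lidpt(H,y,v[3],.155,.085,.012),lidpt(H,y,v[3],.155,-.085,.012)])-L)
    return np.concatenate(r).ravel()
r=least_squares(f,[.6,-.0,-.2,1.2]);print(r.x,np.degrees(r.x[2:]),np.round(r.fun,1))
H=np.array([r.x[0],r.x[1],0]);y=r.x[2]
print("bolt px",(proj("top",H+Rz(y)@[-.03,.106,.129])-o)*5,"side",(proj("side",H+Rz(y)@[-.03,.106,.129])-so)*4,"world",H+Rz(y)@[-.03,.106,.129])
print("side freeedge",(proj("side",[lidpt(H,y,r.x[3],.155,-.085,0),lidpt(H,y,r.x[3],.155,-.085,.012),lidpt(H,y,r.x[3],0,-.085,0)])-so)*4)
print("edge mid",lidpt(H,y,r.x[3],.155,0,.012))
J=unproj("top",c([(415,451),(420,237)]),.088);E=unproj("top",[(318.5,265)],.092)
print("spat junction,tip,end",J,E, np.degrees(np.arctan2(*(J[1]-J[0])[[1,0]])))
J2=unproj("side",s([(198,264),(366,244)]),.088);E2=unproj("side",s([(50,284)]),.092);print("side",J2,E2)
print("cyl,flask",unproj("top",[c((115,132)),(185,251)],.005))
t=unproj("top",[(417,205),(467,194),(493,290),(442,300)],.018);m=(t[0]+t[1]-t[2]-t[3]);print("tray yaw",np.degrees(np.arctan2(m[1],m[0])),t.mean(0))
E
```

```text
[[ 0.6686  0.093   0.085 ]
 [ 0.6147 -0.146   0.085 ]
 [ 0.425  -0.1022  0.085 ]
 [ 0.478   0.1353  0.085 ]] [0.19524877 0.24504346 0.19476246 0.24333964]
[ 0.54668764 -0.0055121  -0.22070475  1.14675751] [-12.64545078  65.70436532] [-0.7 -1.3  1.5 -1.   1.6  1.5 -1.4  0.7 -1.3  0.5 -0.1  1.2 -1.  -1.1
  1.5 -0.6]
bolt px [[172.4845056  302.74108549]] side [[262.75145374  71.00162063]] world [0.54062058 0.10448422 0.129     ]
side freeedge [[379.94258717 235.95940514]
 [404.07493917 228.85186064]
 [485.46277614 406.3866017 ]]
edge mid [ 0.57369238 -0.03206806  0.23270971]
spat junction,tip,end [[4.78788320e-01 3.75116070e-03 8.80000000e-02]
 [5.72977543e-01 4.90438597e-04 8.80000000e-02]] [[0.39409244 0.00484276 0.092     ]] -1.98272187705918
side [[ 0.47866934  0.00287263  0.088     ]
 [ 0.57492046 -0.00498546  0.088     ]] [[0.39480706 0.00474085 0.092     ]]
cyl,flask [[0.6374861  0.14742319 0.005     ]
 [0.42728563 0.32077066 0.005     ]]
tray yaw 12.787422122892913 [ 0.4296226  -0.30961326  0.018     ]
```

```bash
cat >> h.py <<'E'
from scipy.spatial.transform import Rotation as Ro
def down(yaw): # tool x at yaw, z down
    x=np.array([np.cos(yaw),np.sin(yaw),0]);z=np.array([0,0,-1.]);return np.c_[x,np.cross(z,x),z]
def rel(p,yaw):
    s=bot.read_state();R=s["tcp_rot"];d=R.T@(np.array(p)-s["position"])*1000
    print("shift",np.round(d,1),"turn",np.round(Ro.from_matrix(R.T@down(np.radians(yaw))).as_rotvec(degrees=True),1))
E
python3 - <<'E'
from h import *
rel((.469,.0035,.20),-2.5)
E
```

```text
shift [ 438.3 -457.8   22.6] turn [-0.1  0.  23.7]
```

```bash
python3 -m jog '[[[438,-458,22],[0,0,23.7],0.5],[[438,-458,22],[0,0,23.7],0.5],[[438,-458,22],[0,0,23.7],0.5],[[438,-458,22],[0,0,23.7],0.5],[[438,-458,22],[0,0,23.7],0.5],[[438,-458,22],[0,0,23.7],0.5],[[438,-458,22],[0,0,23.7],0.5],[[438,-458,22],[0,0,23.7],0.5],[[438,-458,22],[0,0,23.7],0.5],[[438,-458,22],[0,0,23.7],0.5],[[438,-458,22],[0,0,23.7],0.5],[[438,-458,22],[0,0,23.7],0.5]]'
python3 - <<'E'
from h import *
rel((.469,.0035,.20),-2.5);rel((.469,.0035,.12),-2.5)
E
```

```text
time_s: 1.2
position: [0.4179, -0.1189, 0.2053]
tcp_rot: [[0.999, -0.043, 0.0], [-0.043, -0.999, -0.0], [0.0, 0.0, -1.0]]
force: [1.0, -0.5, -0.2]
opening: 0.507
shift [  45.8 -124.5    5.3] turn [ 0. -0.  0.]
shift [  45.7 -124.5   85.3] turn [ 0. -0.  0.]
```

```bash
python3 -m jog '[[[46,-124,5],[0,0,0],0.5],[[46,-124,5],[0,0,0],0.5],[[46,-124,5],[0,0,0],0.5],[[46,-124,5],[0,0,0],0.5],[[46,-124,85],[0,0,0],0.5],[[46,-124,85],[0,0,0],0.5],[[46,-124,85],[0,0,0],0.5],[[46,-124,85],[0,0,0],0.5],[[46,-124,85],[0,0,0],0.5]]'
python3 - <<'E'
from h import *
rel((.469,.0035,.088),-2.5)
crop("side",240,120,160,120,5,"s2.png")
E
```

```text
time_s: 1.95
position: [0.4696, 0.0005, 0.1213]
tcp_rot: [[0.999, -0.044, 0.001], [-0.044, -0.999, -0.0], [0.001, 0.0, -1.0]]
force: [0.4, -0.3, -0.2]
opening: 0.501
shift [-0.7 -3.  33.3] turn [ 0.  -0.1  0. ]
```

View pics/s2.png

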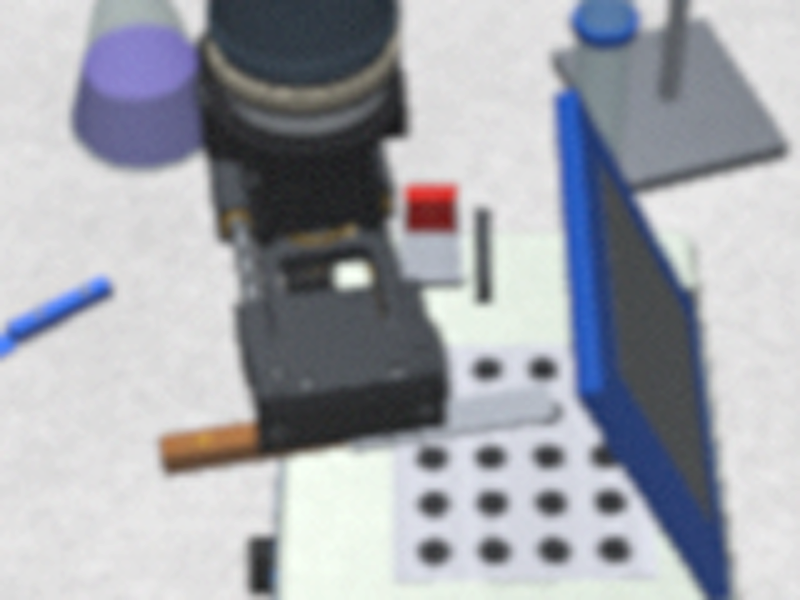

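The body hides the fingers. The handle (end about 165,450) runs beneath the gripper along its axis, so I'm lowering and closing.

```bash
python3 -m jog '[[[0,-3,12],[0,0,0],0.5],[[0,-3,24],[0,0,0],0.5],[[0,-3,33],[0,0,0],0.5],[[0,-3,33],[0,0,0],0.5],[[0,-3,33],[0,0,0],1],[[0,-3,33],[0,0,0],1],[[0,-3,33],[0,0,0],1],[[0,-3,33],[0,0,0],1],[[0,-3,33],[0,0,0],1],[[0,-3,33],[0,0,0],1],[[0,-3,33],[0,0,0],1],[[0,-3,33],[0,0,0],1]]'
```

```text
time_s: 3.0
position: [0.4692, 0.0041, 0.0875]
tcp_rot: [[0.999, -0.043, 0.001], [-0.043, -0.999, -0.0], [0.001, 0.0, -1.0]]
force: [-1.3, -1.0, 4.3]
opening: 0.181
```

Opening 0.181 is about 16 mm, so the handle is held. Lifting.

```bash
python3 -m jog '[[[0,0,-8],[0,0,0],1],[[0,0,-20],[0,0,0],1],[[0,0,-40],[0,0,0],1],[[0,0,-60],[0,0,0],1],[[0,0,-80],[0,0,0],1],[[0,0,-80],[0,0,0],1]]'
python3 - <<'E'
from h import *
rel((.415,-.313,.16),12.8); rel((.415,-.313,.03),12.8)
crop("side",240,120,160,120,5,"s3.png")
E
```

```text
time_s: 3.5
position: [0.4711, 0.0039, 0.1705]
tcp_rot: [[0.999, -0.043, 0.007], [-0.043, -0.999, -0.001], [0.007, 0.001, -1.0]]
force: [-0.2, 0.0, -0.2]
opening: 0.179
shift [-42.6 319.   10.5] turn [  0.1  -0.4 -15.2]
shift [-43.5 318.8 140.5] turn [  0.1  -0.4 -15.2]
```

View pics/s3.png

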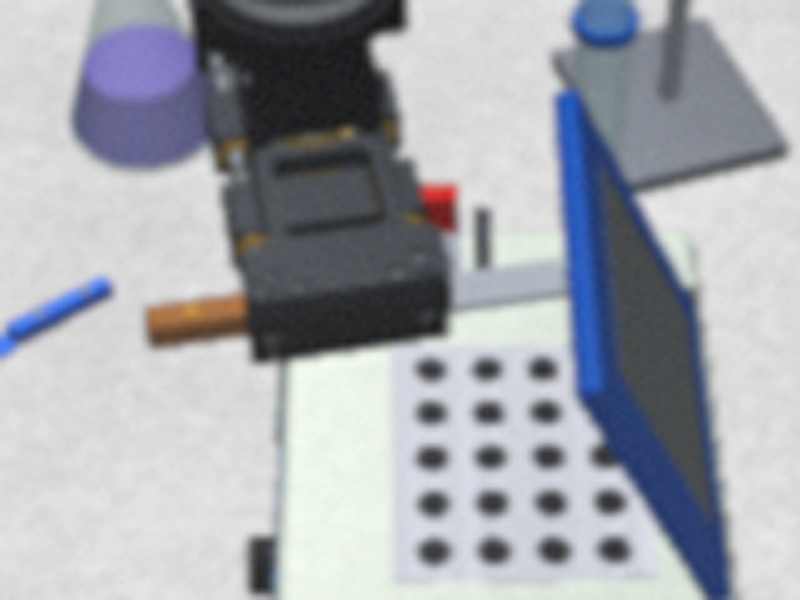

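The spatula is held level (handle about 150–245, 320; blade 450–565, 285), with its tip near the lid. Backing off in x first, then moving over to the tray.

```bash
python3 -m jog '[[[-20,0,0],[0,0,0],1],[[-43,15,0],[0,0,0],1],[[-43,45,3],[0,0,0],1],[[-43,80,6],[0,0,-3],1],[[-43,115,10],[0,0,-7],1],[[-43,150,10],[0,0,-11],1],[[-43,185,10],[0,0,-15.2],1],[[-43,220,10],[0,0,-15.2],1],[[-43,255,10],[0,0,-15.2],1],[[-43,285,10],[0,0,-15.2],1],[[-43,308,10],[0,0,-15.2],1],[[-43,319,10],[0,0,-15.2],1]]'
python3 -m jog '[[[0,0,25],[0,0,0],1],[[0,0,50],[0,0,0],1],[[0,0,75],[0,0,0],1],[[0,0,95],[0,0,0],1],[[0,0,110],[0,0,0],1],[[0,0,110],[0,0,0],1],[[0,0,110],[0,0,0],1]]'
python3 - <<'E'
from h import *
rel((.415,-.313,.03),12.8); rel((.415,-.313,.008),12.8)
crop("top",380,160,160,160,4,"t2.png")
E
```

```text
time_s: 4.55
position: [0.4119, -0.3158, 0.1561]
tcp_rot: [[0.976, 0.218, -0.0], [0.218, -0.976, -0.0], [-0.0, 0.0, -1.0]]
force: [0.2, -0.8, -0.3]
opening: 0.182
time_s: 5.13
position: [0.4115, -0.311, 0.0461]
tcp_rot: [[0.975, 0.221, -0.003], [0.221, -0.975, 0.003], [-0.002, -0.004, -1.0]]
force: [-0.5, -1.0, -0.3]
opening: 0.175
shift [ 3.   2.8 16.1] turn [-0.2  0.1 -0. ]
shift [ 3.   2.9 38.1] turn [-0.2  0.1 -0. ]
```

View pics/t2.png

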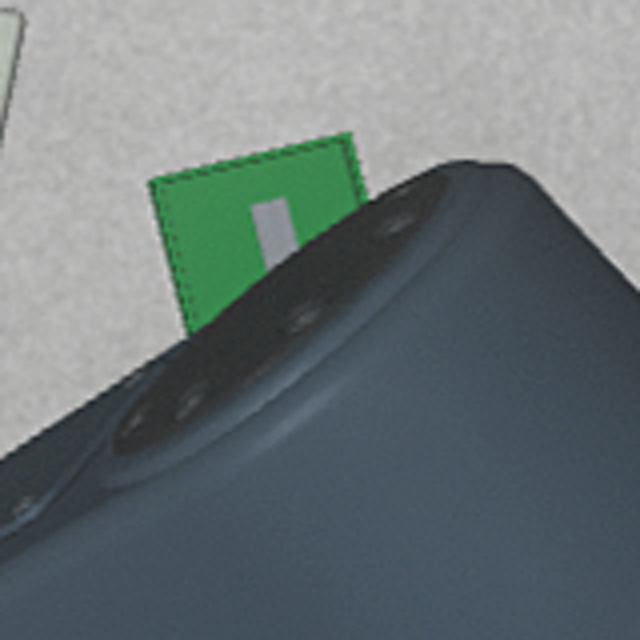

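The blade tip at (270,202) is inside the tray, centred between the walls and about 27 mm from the far wall. Lowering.

```bash
python3 -m jog '[[[2,2,8],[0,0,0],1],[[2,2,16],[0,0,0],1],[[2,2,24],[0,0,0],1],[[2,2,30],[0,0,0],1],[[2,2,34],[0,0,0],1],[[2,2,37],[0,0,0],1],[[2,2,38],[0,0,0],1],[[2,2,38],[0,0,0],1],[[2,2,38],[0,0,0],1]]'
```

```text
time_s: 5.93
position: [0.4148, -0.3143, 0.0093]
tcp_rot: [[0.975, 0.221, 0.0], [0.221, -0.975, -0.0], [0.0, 0.0, -1.0]]
force: [0.7, -0.2, -0.3]
opening: 0.179
```

```bash
python3 -m jog '[[[0,0,1],[0,0,0],1],[[0,0,2],[0,0,0],1],[[0,0,2.5],[0,0,0],1],[[0,0,2.5],[0,0,0],1]]'
python3 -m jog '[[[0,0,0],[0,0,0],0.75],[[0,0,0],[0,0,0],0.7],[[0,0,0],[0,0,0],0.65],[[0,0,0],[0,0,0],0.6],[[0,0,0],[0,0,0],0.6],[[0,0,-10],[0,0,0],0.6],[[0,0,-30],[0,0,0],0.6],[[0,0,-60],[0,0,0],0.6],[[0,0,-100],[0,0,0],0.6],[[0,0,-140],[0,0,0],0.6],[[0,0,-180],[0,0,0],0.6],[[0,0,-220],[0,0,0],0.8]]'
```

```text
time_s: 6.27
position: [0.4147, -0.3142, 0.0067]
tcp_rot: [[0.975, 0.221, 0.0], [0.221, -0.975, -0.0], [0.0, 0.0, -1.0]]
force: [-0.2, -0.6, -0.3]
opening: 0.179
time_s: 7.27
position: [0.4142, -0.3136, 0.2294]
tcp_rot: [[0.975, 0.221, 0.0], [0.221, -0.975, -0.0], [0.0, 0.0, -1.0]]
force: [0.0, -0.5, 0.1]
opening: 0.372
```

```bash
python3 - <<'E'
from h import *
H=np.array([.5467,-.0055,0]);y=-.2207;q0=1.1468
S=lidpt(H,y,q0,.13,0,.042)
print(S)
rel((S[0],S[1],.30),-12.6);rel(S,-12.6)
crop("top",380,160,160,160,4,"t3.png")
# arc table in tool axes (tool x = own x, tool z=-z), relative to S
for q in np.r_[np.arange(1.147,0,-.05),0]:
    P=lidpt(H,y,q,.13,0,.012); d=down(y).T@(P-S)*1000; print(round(q,2),np.round(d[[0,2]],0))
E
```

```text
[ 0.61042694 -0.0402946   0.22226783]
shift [ 251.7 -223.2  -70.6] turn [ 0.  -0.  25.3]
shift [ 251.7 -223.2    7.1] turn [ 0.  -0.  25.3]
1.15 [-27.  12.]
1.1 [-33.  15.]
1.05 [-39.  17.]
1.0 [-45.  20.]
0.95 [-51.  23.]
0.9 [-57.  27.]
0.85 [-62.  30.]
0.8 [-67.  34.]
0.75 [-72.  39.]
0.7 [-77.  43.]
0.65 [-81.  48.]
0.6 [-86.  53.]
0.55 [-90.  58.]
0.5 [-93.  63.]
0.45 [-97.  69.]
0.4 [-100.   74.]
0.35 [-103.   80.]
0.3 [-106.   86.]
0.25 [-108.   92.]
0.2 [-110.   99.]
0.15 [-112.  105.]
0.1 [-113.  111.]
0.05 [-114.  118.]
0.0 [-115.  124.]
```

View pics/t3.png

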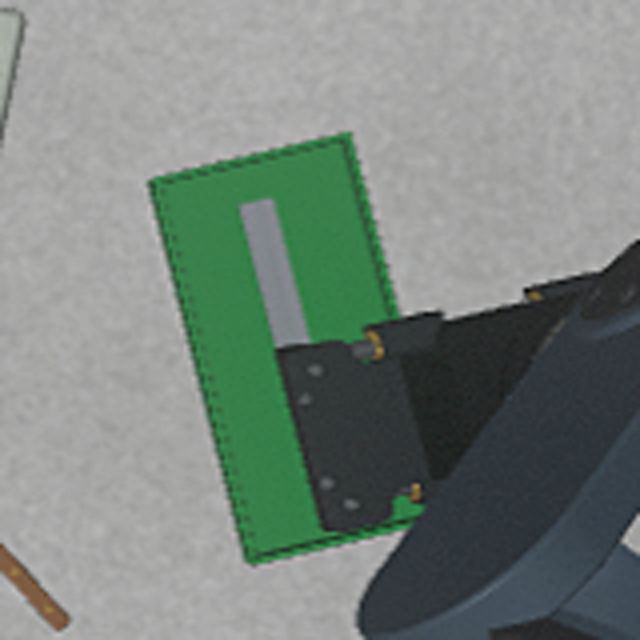

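The spatula blade (tip 258,203) lies along the tray, inside the walls and released. Next I move behind the lid with the fingers closed.

```bash
python3 -m jog '[[[0,0,-40],[0,0,0],1],[[10,-5,-70],[0,0,5],1],[[45,-35,-71],[0,0,10],1],[[75,-62,-71],[0,0,15],1],[[105,-90,-71],[0,0,20],1],[[135,-118,-71],[0,0,25],1],[[165,-145,-71],[0,0,25.3],1],[[195,-172,-71],[0,0,25.3],1],[[225,-200,-71],[0,0,25.3],1],[[245,-217,-71],[0,0,25.3],1],[[252,-223,-71],[0,0,25.3],1],[[252,-223,-71],[0,0,25.3],1]]'
python3 - <<'E'
from h import *
rel((.6104,-.0403,.2223),-12.6)
E
```

```text
time_s: 8.32
position: [0.6119, -0.039, 0.2976]
tcp_rot: [[0.977, -0.214, 0.0], [-0.214, -0.977, 0.0], [0.0, -0.0, -1.0]]
force: [-0.8, -0.3, 0.7]
opening: 0.004
shift [-1.1  1.6 75.3] turn [-0.  -0.   0.3]
```

```bash
python3 -m jog '[[[-1,1,20],[0,0,0.3],1],[[-1,1,40],[0,0,0.3],1],[[-1,1,60],[0,0,0.3],1],[[-1,1,73],[0,0,0.3],1],[[-1,1,75],[0,0,0.3],1],[[-1,1,75],[0,0,0.3],1]]'
python3 - <<'E'
from h import *
rel((.6104,-.0403,.2223),-12.6)
crop("side",260,110,160,120,5,"s4.png")
E
```

```text
time_s: 8.82
position: [0.6087, -0.0432, 0.222]
tcp_rot: [[0.975, -0.224, -0.003], [-0.224, -0.975, 0.0], [-0.003, 0.0, -1.0]]
force: [-0.2, -0.0, -0.8]
opening: 0.006
shift [ 1.1 -3.2 -0.3] turn [ 0.   0.2 -0.4]
```

View pics/s4.png

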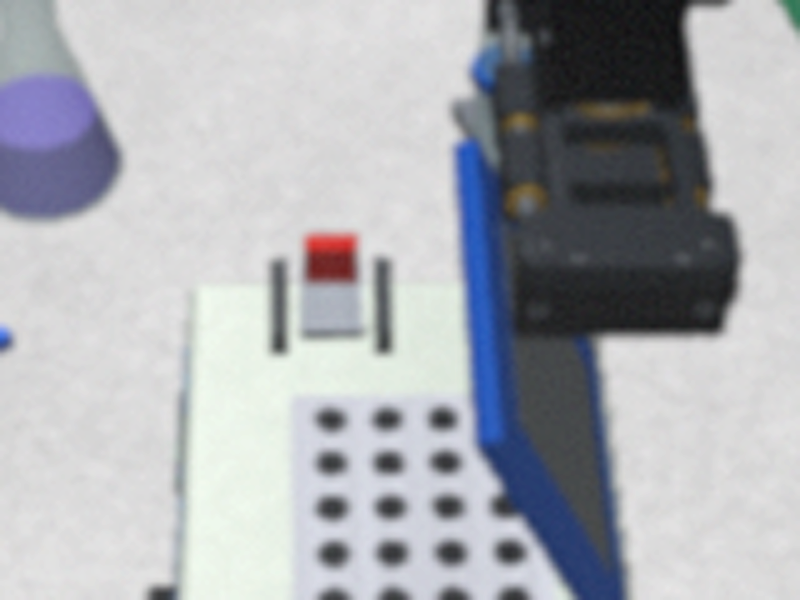

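The fingers are behind the lid and the body is above its edge. Sweeping the arc in small steps.

```bash
python3 -m jog '[[[-5,-2,4],[0,0,0],1],[[-10,-2,8],[0,0,0],1],[[-16,-2,11],[0,0,0],1],[[-21,-2,12],[0,0,0],1],[[-26,-2,13],[0,0,0],1],[[-31,-2,15],[0,0,0],1],[[-36,-2,16],[0,0,0],1],[[-40,-2,18],[0,0,0],1],[[-44,-2,20],[0,0,0],1],[[-48,-2,22],[0,0,0],1],[[-52,-2,24],[0,0,0],1],[[-56,-2,27],[0,0,0],1]]'
python3 -m jog '[[[-3,0,2],[0,0,0],1],[[-7,0,4],[0,0,0],1],[[-10,0,7],[0,0,0],1],[[-13,0,9],[0,0,0],1],[[-16,0,12],[0,0,0],1],[[-19,0,15],[0,0,0],1],[[-22,0,18],[0,0,0],1],[[-25,0,21],[0,0,0],1],[[-28,0,24],[0,0,0],1],[[-30,0,27],[0,0,0],1],[[-33,0,30],[0,0,0],1],[[-35,0,33],[0,0,0],1]]'
python3 - <<'E'
from h import *
rel((.6104,-.0403,.2223),-12.6)
E
```

```text
time_s: 9.87
position: [0.5557, -0.0274, 0.1956]
tcp_rot: [[0.975, -0.222, 0.0], [-0.222, -0.975, -0.0], [0.0, 0.0, -1.0]]
force: [2.0, -1.4, 1.1]
opening: 0.008
time_s: 10.87
position: [0.5214, -0.0196, 0.1624]
tcp_rot: [[0.975, -0.222, -0.0], [-0.222, -0.975, 0.0], [-0.0, 0.0, -1.0]]
force: [1.6, -0.4, 1.2]
opening: 0.005
shift [ 91.4   0.4 -60. ] turn [ 0.   0.  -0.3]
```

```bash
python3 -m jog '[[[-2,0,3],[0,0,0],1],[[-4,0,7],[0,0,0],1],[[-7,0,11],[0,0,0],1],[[-9,0,15],[0,0,0],1],[[-11,0,19],[0,0,0],1],[[-13,0,23],[0,0,0],1],[[-15,0,27],[0,0,0],1],[[-17,0,31],[0,0,0],1],[[-18,0,35],[0,0,0],1],[[-19,0,39],[0,0,0],1],[[-20,0,42],[0,0,0],1],[[-21,0,45],[0,0,0],1]]'
python3 -m jog '[[[-1,0,3],[0,0,0],1],[[-1,0,5],[0,0,0],1],[[-2,0,7],[0,0,0],1],[[-2,0,9],[0,0,0],1],[[-3,0,11],[0,0,0],1],[[-3,0,13],[0,0,0],1],[[-3,0,15],[0,0,0],1],[[-3,0,17],[0,0,0],1],[[-3,0,18],[0,0,0],1],[[-3,0,19],[0,0,0],1],[[-3,0,20],[0,0,0],1],[[-3,0,20],[0,0,0],1]]'
```

```text
time_s: 11.87
position: [0.5012, -0.015, 0.1173]
tcp_rot: [[0.975, -0.223, -0.0], [-0.223, -0.975, 0.0], [-0.0, -0.0, -1.0]]
force: [0.0, 0.6, 1.5]
opening: 0.005
time_s: 12.87
position: [0.4978, -0.0142, 0.0988]
tcp_rot: [[0.975, -0.222, -0.001], [-0.222, -0.975, 0.0], [-0.001, 0.0, -1.0]]
force: [-3.8, -0.3, 10.8]
opening: 0.004
```

Contact at z = 0.0988 m with 11 N: the lid is flat. Lift and plan the bolt.

```bash
python3 -m jog '[[[0,0,0],[0,0,0],1],[[0,0,0],[0,0,0],1],[[0,0,-15],[0,0,0],1],[[0,0,-40],[0,0,0],1],[[0,0,-70],[0,0,0],1],[[0,0,-70],[0,0,0],1]]'
python3 - <<'E'
from h import *
H=np.array([.5467,-.0055,0]);y=-.2207
for z in(.165,.109):
    p=H+Rz(y)@[-.032,.145,z];print(p);rel(p,-12.65)
crop("side",260,110,160,120,5,"s5.png")
E
```

```text
time_s: 13.37
position: [0.5018, -0.015, 0.172]
tcp_rot: [[0.975, -0.222, 0.01], [-0.222, -0.975, -0.002], [0.01, 0.0, -1.0]]
force: [1.1, 0.3, -0.0]
opening: 0.003
[0.54721852 0.14298815 0.165     ]
shift [   9.1 -164.1    7.1] turn [ 0.  -0.6 -0.2]
[0.54721852 0.14298815 0.109     ]
shift [   8.5 -164.1   63.1] turn [ 0.  -0.6 -0.2]
```

View pics/s5.png

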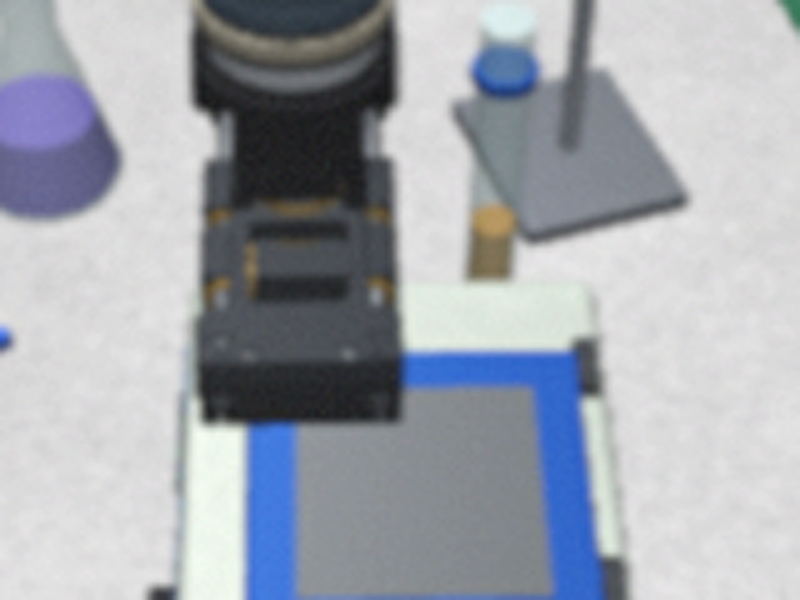

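The lid lies flat on the deck and the cylinder (collar 505,70) is still upright. Moving over and past the bolt tab to its outer side.

```bash
python3 -m jog '[[[3,-20,4],[0,0,0],1],[[6,-45,4],[0,0,0],1],[[9,-75,4],[0,0,0],1],[[9,-105,4],[0,0,0],1],[[9,-135,4],[0,0,0],1],[[9,-155,4],[0,0,0],1],[[9,-164,4],[0,0,0],1],[[9,-164,4],[0,0,0],1],[[9,-164,20],[0,0,0],1],[[9,-164,40],[0,0,0],1],[[9,-164,58],[0,0,0],1],[[9,-164,58],[0,0,0],1]]'
python3 - <<'E'
from h import *
H=np.array([.5467,-.0055,0]);y=-.2207
p=H+Rz(y)@[-.032,.145,.109];print(p);rel(p,-12.65)
crop("top",236,116,160,140,5,"t4.png")
E
```

```text
time_s: 14.42
position: [0.5404, 0.1418, 0.1062]
tcp_rot: [[0.975, -0.224, -0.009], [-0.224, -0.975, -0.001], [-0.008, 0.003, -1.0]]
force: [-1.1, 0.3, -0.1]
opening: 0.008
[0.54721852 0.14298815 0.109     ]
shift [ 6.4 -2.7 -2.9] turn [ 0.2  0.5 -0.3]
```

View pics/t4.png

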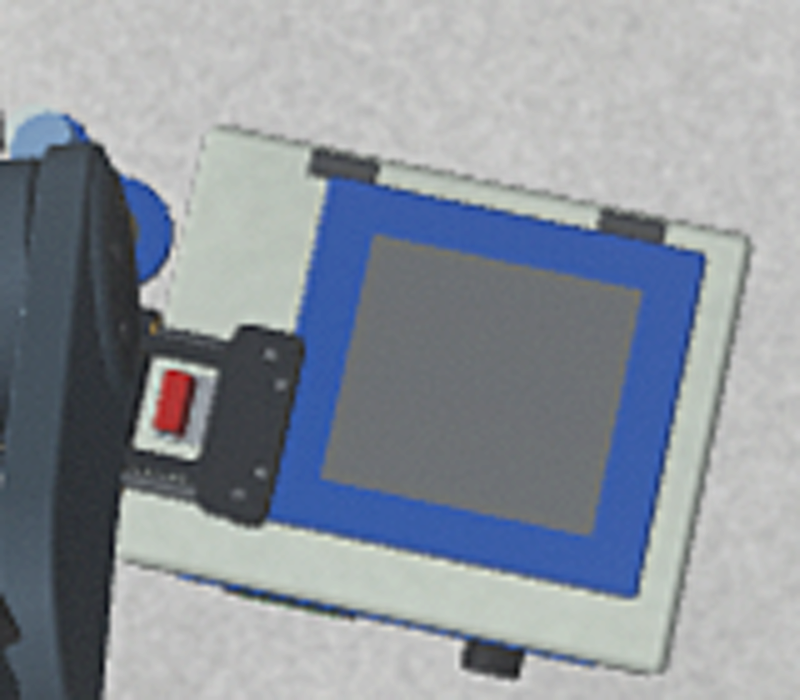

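The lid is shut, and the tab (175,402 through the gripper's window) is untouched with the fingers on its outer side. Pushing toward the lid.

```bash
python3 -m jog '[[[3,0,-3],[0,0,0],1],[[3,4,-3],[0,0,0],1],[[3,8,-3],[0,0,0],1],[[3,12,-3],[0,0,0],1],[[3,16,-3],[0,0,0],1],[[3,20,-3],[0,0,0],1],[[3,24,-3],[0,0,0],1],[[3,28,-3],[0,0,0],1],[[3,31,-3],[0,0,0],1],[[3,34,-3],[0,0,0],1],[[3,36,-3],[0,0,0],1],[[3,36,-3],[0,0,0],1]]'
python3 - <<'E'
from h import *
H=np.array([.5467,-.0055,0]);y=-.2207
print(Rz(y).T@(bot.read_state()["position"]-H),Rz(y).T@bot.read_state()["force"])
E
```

```text
time_s: 15.47
position: [0.5386, 0.1073, 0.1127]
tcp_rot: [[0.975, -0.223, -0.0], [-0.223, -0.975, -0.0], [0.0, 0.0, -1.0]]
force: [-0.2, 0.3, -0.5]
opening: -0.001
[-0.03263352  0.10831698  0.1126929 ] [-0.21126836  0.22192953 -0.5496354 ]
```

```bash
python3 -m jog '[[[0,2,0],[0,0,0],1],[[0,4,0],[0,0,0],1],[[0,5,0],[0,0,0],1],[[0,6,0],[0,0,0],1],[[0,6,0],[0,0,0],1]]'
python3 - <<'E'
from h import *
H=np.array([.5467,-.0055,0]);y=-.2207
print(Rz(y).T@(bot.read_state()["position"]-H),Rz(y).T@bot.read_state()["force"])
crop("top",236,116,160,140,5,"t5.png",proj("top",[H+Rz(y)@[-.03,.081,.129]]))
E
```

```text
time_s: 15.88
position: [0.5373, 0.1017, 0.1127]
tcp_rot: [[0.975, -0.222, -0.0], [-0.222, -0.975, -0.0], [0.0, 0.0, -1.0]]
force: [-0.5, 0.8, 0.2]
opening: 0.003
[-0.03269615  0.10257106  0.11266544] [-0.64356675  0.65715989  0.20598998]
```

View pics/t5.png

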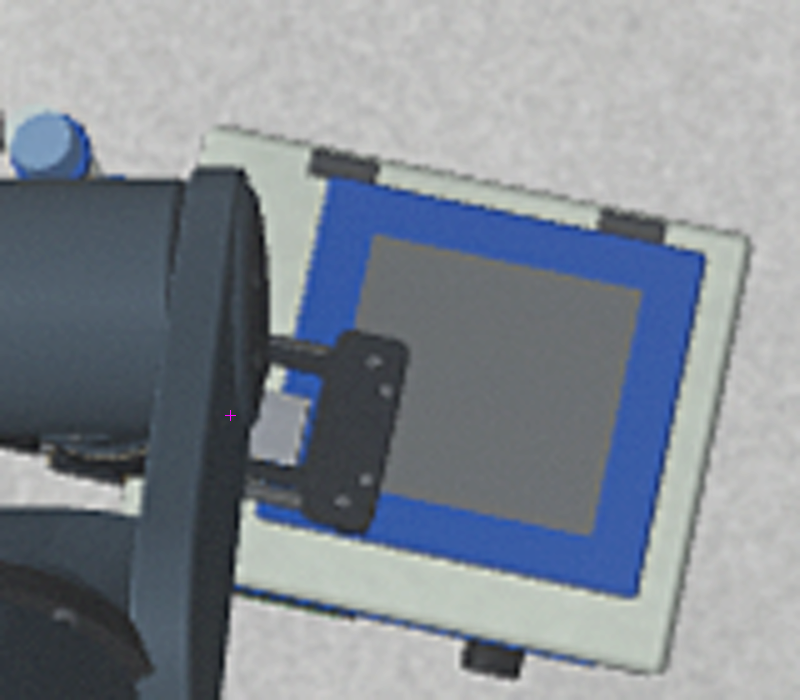

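The bar (end about 305,430) already overlaps the lid's edge, but no stop has been felt. Pushing on until the force rises.

```bash
python3 -m jog '[[[0,1,0],[0,0,0],1],[[0,2,0],[0,0,0],1],[[0,3,0],[0,0,0],1],[[0,4,0],[0,0,0],1],[[0,4,0],[0,0,0],1]]'
python3 -m jog '[[[0,1,0],[0,0,0],1],[[0,2,0],[0,0,0],1],[[0,3,0],[0,0,0],1],[[0,3,0],[0,0,0],1]]'
python3 - <<'E'
from h import *
H=np.array([.5467,-.0055,0]);y=-.2207
print(Rz(y).T@(bot.read_state()["position"]-H),Rz(y).T@bot.read_state()["force"])
E
```

```text
time_s: 16.35
position: [0.5364, 0.0978, 0.1127]
tcp_rot: [[0.975, -0.223, 0.0], [-0.223, -0.975, -0.0], [0.0, 0.0, -1.0]]
force: [0.7, 0.9, -0.2]
opening: 0.005
time_s: 16.68
position: [0.5358, 0.0952, 0.1127]
tcp_rot: [[0.975, -0.223, 0.0], [-0.223, -0.975, 0.0], [0.0, -0.001, -1.0]]
force: [0.1, 3.3, -0.8]
opening: 0.008
[-0.03270452  0.09588497  0.11269386] [-0.58301724  3.23471516 -0.84976158]
```

```bash
python3 -m jog '[[[0,1,0],[0,0,0],1],[[0,2,0],[0,0,0],1],[[0,3,0],[0,0,0],1],[[0,3,0],[0,0,0],1]]'
```

```text
time_s: 17.02
position: [0.5358, 0.095, 0.1128]
tcp_rot: [[0.974, -0.225, 0.002], [-0.225, -0.974, 0.005], [0.001, -0.006, -1.0]]
force: [2.3, 11.7, -1.5]
opening: 0.009
```

Position stalled at 11.7 N, so the bolt is on its end stop. Back off, lift clear, and check the pictures numerically, since the picture views are used up.

```bash
python3 -m jog '[[[0,-3,0],[0,0,0],1],[[0,-8,0],[0,0,0],1],[[0,-18,0],[0,0,0],1],[[0,-18,-20],[0,0,0],1],[[0,-18,-50],[0,0,0],1],[[0,-18,-90],[0,0,0],1],[[0,-18,-130],[0,0,0],1],[[-40,-18,-150],[0,0,0],1],[[-80,-18,-150],[0,0,0],1],[[-120,-18,-150],[0,0,0],1],[[-120,-18,-150],[0,0,0],1],[[-120,-18,-150],[0,0,0],1]]'
cat > chk.py <<'E'
from h import *
H=np.array([.5467,-.0055,0]);y=-.2207
for n in("top","side"):
    im=cv2.cvtColor(vision.capture(n),cv2.COLOR_RGB2HSV).astype(int);m=((im[...,0]<8)|(im[...,0]>172))&(im[...,1]>150)&(im[...,2]>60)
    v,u=np.nonzero(m);p=proj(n,[H+Rz(y)@[-.03,.081,.12],H+Rz(y)@[-.03,.106,.12]])
    k=np.hypot(u-p[0,0],v-p[0,1])<25;print(n,"red",k.sum(),u[k].mean(),v[k].mean(),"home/back",np.round(p,1).tolist())
im=cv2.cvtColor(vision.capture("top"),cv2.COLOR_RGB2HSV).astype(int)[170:320,405:505]
br=(im[...,0]<20)&(im[...,1]>90);v,u=np.nonzero(br)
if len(u):
    q=unproj("top",np.c_[u+405,v+170],.016);print("brown n",len(u),q.mean(0),q.min(0),q.max(0))
print(bot.read_state()["force"],bot.read_state()["time_s"])
E
python3 chk.py
```

```text
time_s: 18.02
position: [0.4189, 0.1369, 0.2627]
tcp_rot: [[0.975, -0.221, -0.002], [-0.221, -0.975, -0.001], [-0.002, 0.001, -1.0]]
force: [0.3, -0.1, 0.1]
opening: 0.008
top red 50 281.7 198.16 home/back [[282.1, 199.0], [270.6, 196.6]]
side red 62 325.8709677419355 168.30645161290323 home/back [[325.4, 167.6], [325.3, 160.1]]
brown n 230 [ 0.38249986 -0.31871173  0.016     ] [ 0.34172742 -0.33311455  0.016     ] [ 0.42435882 -0.30370458  0.016     ]
[0.96158489 0.37751375 0.43399172] 18.1667
```

```bash
python3 -c "
from rig import bot;print(bot.hand_in())"
```

```text
the job is handed in; nothing more can be done
None
```

All three steps are done and the job is handed in at about 18 s. No verdict was reported.

- **Spatula:** I gripped it by the wooden handle, laid it lengthwise in the tray and released it with the lid still open. In the last picture its handle is inside the tray, which puts the spatula's middle within about 5 mm of the tray's centre.
- **Lid:** I swept it down at about 0.4 rad/s with the closed fingers. It stopped at z = 0.0988 m (shut is 0.0985 m) under about 11 N, and a picture showed it flat on the deck.
- **Bolt:** I pushed it until it stalled at its end stop at 11.7 N. In the final pictures the red tab is within about 1 pixel of the home position in both cameras; full travel is 12 pixels in the top view and 8 in the side view.
- **Bystanders:** The cylinder, the only bystander close to the work, was still upright and in place in the pictures taken after the lid was shut. I saw no contact with any of the four, but I did not measure them again at the end.

No check disagreed or failed. The 12 picture views were used up before the end, so the final checks were made by pixel measurement rather than by eye.

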